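Shut the rack's vent flap with the hook pole

ROBOT

A 6-joint arm with a two-finger parallel gripper is mounted at the origin on the work surface. World frame = base frame: x ahead of the robot, y to its left, z up, the work surface at z = 0. Lengths are in mm, angles in rad, forces in N, time in s.
With the tool pointing down it reaches from about 275 to 850 mm from the base axis. Payload 5.2 kg.
Tool frame: the origin (TCP) lies midway between the tips of the shut fingers; the grasp point (between the pads) lies 19 mm behind it; z points along the fingers, y is the direction in which the jaws open and shut (so a half turn about z gives the same grasp; the last joint's range is limited). The gripper opens to 85 mm and grips with 20 to 120 N. Pads are 22 mm wide; open, the fingers measure 114 mm over their backs; the gripper's body (76 mm by 85 mm) begins 54 mm behind the grasp point. The pads swing forward as they close: fully open they stand 13 mm farther back than shut.
Start: joints at [-1.48, 0.259, 1.535, -0, 1.348, -0.203], TCP at [159.296, -526.431, 231.31] pointing down, gripper open.
Joint ranges: [-3.14, 3.14], [-0.91, 2.08], [0.19, 2.58], [-1.22, 4.36], [0.22, 2.71], [-3.12, 3.12]. Speed limits (rad/s): [2.57, 2.57, 3.14, 3.14, 3.14, 3.14].

INTERFACE

Orientations are given as [roll, pitch, yaw] about the fixed x, y, z axes, in that order (R = Rz(yaw) Ry(pitch) Rx(roll)).
In Python, from workcell import state, grab_frame, camera_params, finish_job gives the robot as it stands.
- The arm moves only by the tool move_arm, never from a script. Its arguments are lists of equal length, an entry for each row: "offset": the shift along the tool's x, y, z in mm, a list of three; "roll": the turn about the tool's z in rad. A call has 1 to 5 rows; each row is the pose to reach, as a shift and turn from the pose measured when the call began, along the tool's axes at that moment; what a row does not reach only later rows make up. A row lasts 1/10 s, in which the tool goes at most 50 mm and 8.59 degrees, less where a joint would pass 70% of its speed; a pose out of reach is approached as far as the arm can. A call with a gripper value outside its range is refused whole. "gripper" is the closure in counts, from 0 (fully open) to 255 (shut), set as the call begins (left out, the last holds). The fingers move at their own pace and stop on an object; the grip force is fixed at half the most. Time passes only in rows, so rows that repeat a pose let the fingers close. It gives the time, the measured TCP pose, the force and the opening at its end, in the units of the state.
- state(): the state, without advancing time (a new reading comes with each control period).
- grab_frame(name): name is "scene" or "top" or "wrist"; returns the picture (420x560x3 uint8, blue, green, red); there is no depth.
- camera_params(name): a dict with "fovy" (degrees; the focal length in pixels is half the picture's height over the tangent of half this angle, whatever the lens; pixels are square), "cx", "cy" (the principal point, pixels), "extrinsics" (4x4, takes a point from world to camera coordinates); the wrist camera has in their place "hand_eye" (4x4, takes a point from camera to tool coordinates, whose origin is the TCP and whose axes are the flange's). Camera axes: x right, y down, z forward; pixel columns grow to the right and rows downward; lengths in mm; the calibration is good to about 2 mm. The wrist camera is an equidistant fisheye: a pixel r from the principal point sees the ray r / f radians off the axis. A picture is of the moment at which its call begins: read the wrist's pose just before it. camera_params takes no time and is no camera call.
- finish_job(): hands the job in, once; it reports no verdict.
The state is a dict: "clock": time; "q": joint angles; "joint_vel": joint speeds; "joint_torque": joint torques, N m; "tool_pos": TCP position; "ee_rot": TCP orientation; "ft_force": force on the tool from outside, world axes, zero at the start; "ft_torque": the same for the moment, N m; "grip_width": finger opening in mm.
Only numpy, scipy, OpenCV 4.12 (cv2) and the standard library are available. Lean on these libraries where they do the work, as an engineer would, in place of code of your own. Each camera call takes 0.05 s, during which the arm holds its last target.

TASK

Take the orange pole with the hooked end from its rest, drop its hook into the yellow ring eye of the open vent flap on the equipment rack, and pull the flap fully shut with it. Then unhook the pole, put it back on the rest in the bay it came from, lying as it lay before, and let go. Move the flap with the pole only: the gripper and arm must not touch the flap.

Things in the scene. Friction and masses are not known exactly. Their poses are not given: they have to be found in the camera images.
- pole_grip (a point): Grip centre (about its centre of mass) of the loose orange hook pole, 160 g, lying level, hook down, 72 mm above the table. Axes: y along the pole to the hook, x across, z up. Handle 22 wide (x), 24 high, y -138 to 82 mm. It lies mid-bay (52 mm wide) on two bars of a rest, at y -110 and 60; free between them. The green-handled straight pole in the other bay, 136 mm aside, is not needed.
- hook_tip (a point): Lower end of the pole's hook: 190 mm along +y and 57 mm below pole_grip, same axes. A 10 mm round steel rod runs from the handle at its half height, then turns straight down here; the hook stands 52 mm below the rod's underside.
- ring (a point): Centre of the yellow ring eye, level (open above and below), 235 mm above the table; hole 40 mm, bar 8 mm. It stands on a thin post 50 mm above the flap's top edge and turns with the flap. Axes: z up; y level along the flap to its upright hinge line, 160 mm away at +y; x square to the flap, the way it opens. The rack's posts are 190 mm high; only the ring stands higher.
- flap (a joint): Angle of the blue louvred vent flap (205 x 78 mm), hinged upright on the left front post of the cream rack, rad: 0 is fully shut, flush with the rack's front at a hard stop; grows as it opens away from the robot, counter-clockwise from above, to 1.4. Starts at 0.75 to 1.15. Slightly stiff: it stays where left; about 0.5 N at the ring moves it.

How it is judged:
By the outcome, as a careful person would: the job done as asked, in the order asked, and still so for the second after the job is handed in, with the robot touching nothing.
It also fails if it takes over 59 s, if anything falls off the work surface, if the arm or the gripper's body presses on something with over 40 N, if the wrist force passes 120 N, or if a joint passes its speed limit or range.

## Working session

There is one attempt and no reset: what is moved stays moved. The work goes in short steps, Python scripts to look and compute and a tool call to move; the robot and the scene stay as the last step left them, time stands still between calls to the robot, and variables do not carry over. Pictures are saved under pics/ and viewed, and the job is handed in when it is done.

Besides the shell and the picture viewer there is one more tool, called after "Emit:" as name(argument=value, ...), one argument or row to a line, values as JSON. move_arm: Moves the arm, as the interface text tells. Its arguments: {"type":"object","properties":{"offset":{"type":"array","items":{"type":"array","items":{"type":"number"}}},"roll":{"type":"array","items":{"type":"number"}},"gripper":{"type":"number"}},"required":["offset","roll"]}

```bash
ls; mkdir -p pics; python3 - <<'E'
from workcell import *
import cv2
print(state())
for n in ["scene","top","wrist"]:
    print(n,camera_params(n))
    cv2.imwrite(f"pics/{n}0.png",grab_frame(n))
E
```

```text
pics
{'clock': 0.0, 'q': array([-1.47982244e+00,  2.59372236e-01,  1.53605682e+00, -1.16018488e-05,
        1.34801276e+00, -2.02826857e-01]), 'joint_vel': array([-5.82721831e-04, -9.05860565e-04, -8.06197060e-05,  6.95886420e-04,
       -7.84480941e-05, -4.71318668e-04]), 'joint_torque': array([-1.51808490e-03, -4.46032619e+01, -2.90574825e+01, -6.29945480e-04,
        1.16044551e-02, -1.44393937e-05]), 'tool_pos': array([ 159.23199353, -525.90364934,  230.46950205]), 'ee_rot': array([-3.13977912e+00, -3.61414640e-04,  2.93802993e-01]), 'ft_force': array([ 0.80841447, -0.04010225, -0.2518629 ]), 'ft_torque': array([ 0.01485151,  0.02769033, -0.00842006]), 'grip_width': 85.52021947203995}
scene {'fovy': 54.27469709446708, 'cx': 278.2077123463612, 'cy': 209.59985877115196, 'extrinsics': array([[-7.79261036e-01,  6.26692744e-01,  2.90567444e-03,
         4.04218520e+02],
       [ 3.43401547e-01,  4.30871896e-01, -8.34520693e-01,
        -4.46587324e+01],
       [-5.24240036e-01, -6.49311646e-01, -5.50968937e-01,
         1.22304609e+03],
       [ 0.00000000e+00,  0.00000000e+00,  0.000
[... 217 characters left out ...]
01],
       [-9.98925640e-01, -2.17175308e-02, -4.09379402e-02,
         5.10002540e+02],
       [ 4.13994837e-02, -2.12460258e-02, -9.98916758e-01,
         9.51927585e+02],
       [ 0.00000000e+00,  0.00000000e+00,  0.00000000e+00,
         1.00000000e+00]])}
wrist {'fovy': 65.70646984690485, 'cx': 280.5569642281154, 'cy': 211.23063071959902, 'hand_eye': array([[-3.91538247e-04, -9.45796910e-01, -3.24758451e-01,
         8.34895678e+01],
       [ 9.99999922e-01, -3.54919552e-04, -1.71993680e-04,
         6.16099784e-01],
       [ 4.74079673e-05, -3.24758493e-01,  9.45796975e-01,
        -1.43332016e+02],
       [ 0.00000000e+00,  0.00000000e+00,  0.00000000e+00,
         1.00000000e+00]])}
```

View pics/scene0.png

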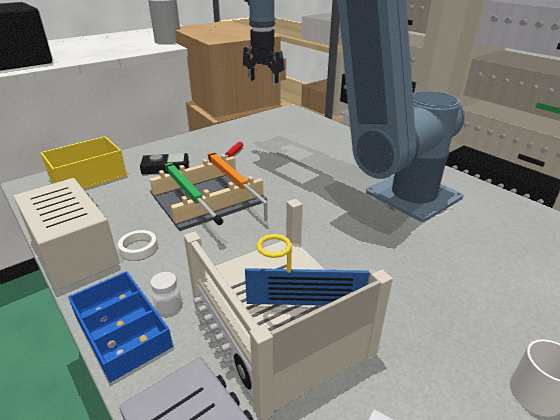

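View pics/top0.png

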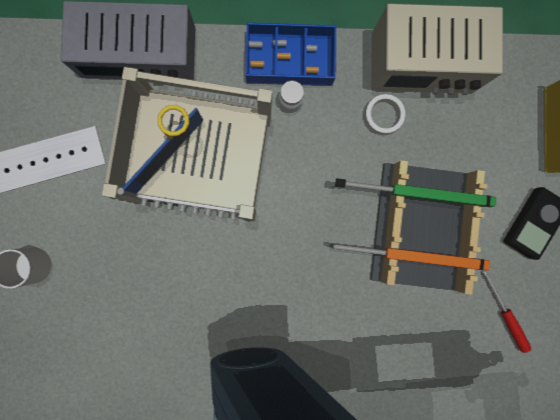

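View pics/wrist0.png

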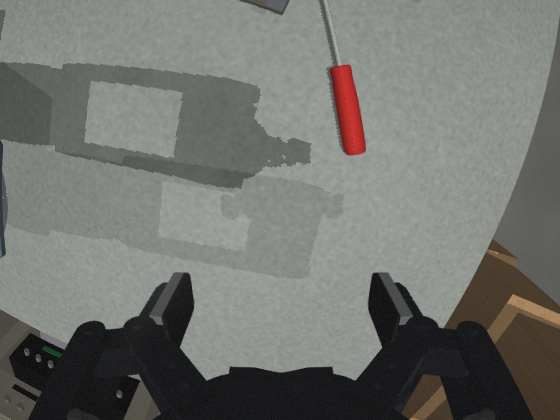

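The scene shows the orange pole in the near bay with its hook toward +y. The blue flap stands open inside the rack, and the yellow ring is at top-view pixel (173,120). Next I'll measure these by colour.

```bash
cat > h.py <<'E'
import numpy as np,cv2
from workcell import *
from scipy.spatial.transform import Rotation as Ro
def ray(n,u,v):
    p=camera_params(n);f=210/np.tan(np.radians(p['fovy'])/2)
    E=p['extrinsics'];R=E[:3,:3];c=-R.T@E[:3,3]
    return c,R.T@np.array([(u-p['cx'])/f,(v-p['cy'])/f,1])
def atz(n,u,v,z):
    c,d=ray(n,u,v);return c+d*(z-c[2])/d[2]
def proj(n,P):
    p=camera_params(n);f=210/np.tan(np.radians(p['fovy'])/2)
    q=p['extrinsics'][:3,:3]@np.array(P,float)+p['extrinsics'][:3,3]
    return np.array([p['cx']+f*q[0]/q[2],p['cy']+f*q[1]/q[2]])
def tri(a,b):
    A=[];B=[]
    for n,(u,v) in (("top",a),("scene",b)):
        c,d=ray(n,u,v);d/=np.linalg.norm(d);M=np.eye(3)-np.outer(d,d);A.append(M);B.append(M@c)
    return np.linalg.lstsq(np.vstack(A),np.hstack(B),rcond=None)[0]
E
python3 - <<'E'
from h import *
t=cv2.imread('pics/top0.png');s=cv2.imread('pics/scene0.png')
def m(im,lo,hi):return cv2.inRange(cv2.cvtColor(im,cv2.COLOR_BGR2HSV),lo,hi)
for n,im in(("top",t),("scene",s)):
    for nm,lo,hi in (("yel",(22,140,120),(33,255,255)),("org",(8,180,120),(17,255,255))):
        k=m(im,lo,hi);N,l,st,c=cv2.connectedComponentsWithStats(k)
        for i in range(1,N):
            if st[i,4]>60:
                pts=np.argwhere(l==i)[:,::-1].astype(np.float32)
                print(n,nm,st[i],c[i].round(1),cv2.minAreaRect(pts), cv2.fitEllipse(cv2.convexHull(pts)) if nm=="yel" else "")
def z(im,x,y,w,h,nm):cv2.imwrite(nm,cv2.resize(im[y:y+h,x:x+w],None,fx=5,fy=5,interpolation=cv2.INTER_CUBIC))
z(t,95,60,160,120,'pics/z1.png');z(t,95,110,160,110,'pics/z2.png');z(t,325,220,160,80,'pics/z3.png');z(s,190,225,160,120,'pics/z4.png')
z(s,150,140,130,95,'pics/z5.png')
E
```

```text
top yel [158 105  31  31 321] [172.8 120.3] ((173.00001525878906, 120.00001525878906), (29.698482513427734, 29.698484420776367), 45.0) ((172.8362274169922, 120.03569030761719), (30.251007080078125, 30.53335952758789), 142.0969696044922)
top org [387 248  94  21 919] [433.2 258.3] ((433.1538391113281, 258.26922607421875), (93.89430236816406, 9.922779083251953), 7.125016689300537) 
scene yel [  41  137   86   52 2967] [ 85.4 162.2] ((83.79412841796875, 164.67648315429688), (45.35416030883789, 77.85393524169922), 75.96376037597656) ((83.04351043701172, 161.51194763183594), (53.538490295410156, 89.70956420898438), 92.20848083496094)
scene yel [257 234  35  38 436] [276.5 248.4] ((278.75201416015625, 248.63604736328125), (42.81723403930664, 27.38532066345215), 34.69515609741211) ((278.2891540527344, 252.20680236816406), (32.01301956176758, 45.61688995361328), 127.0033187866211)
scene org [210 154  38  35 409] [228.1 170.6] ((227.76991271972656, 170.04867553710938), (46.56568145751953, 9.783496856689453), 41.18592834472656)
```

View pics/z1.png

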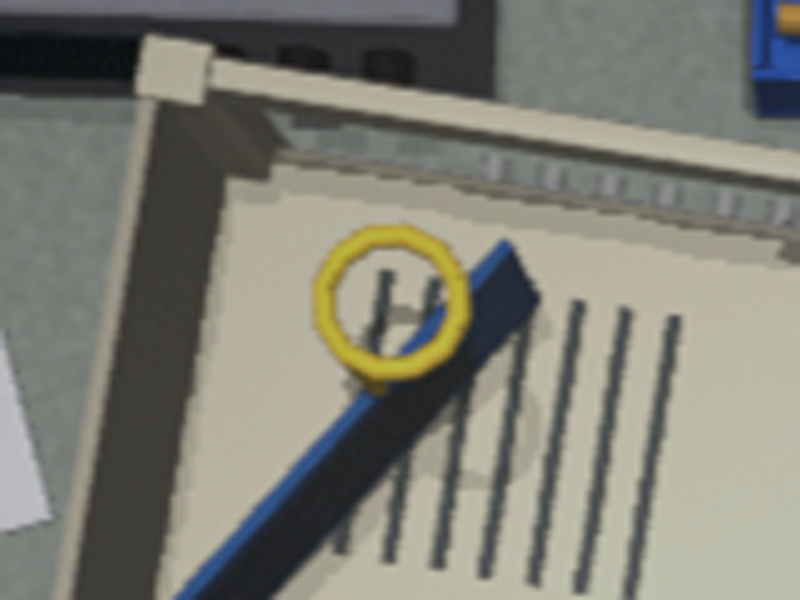

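View pics/z2.png

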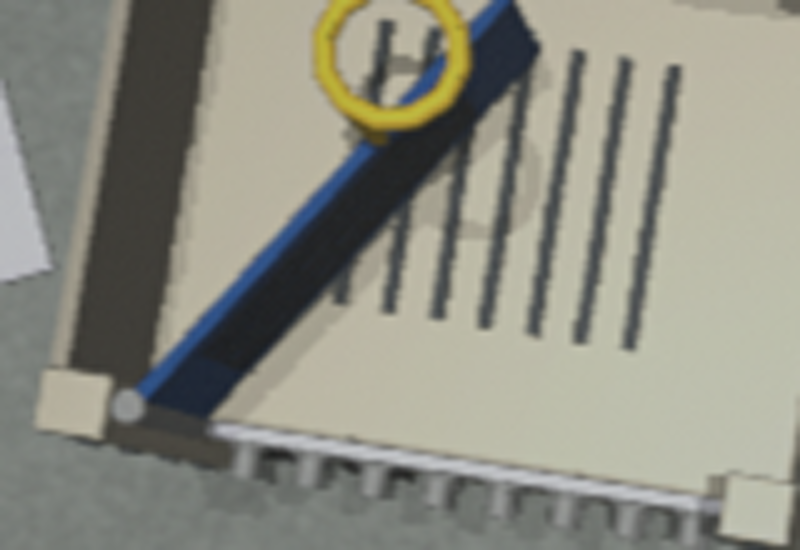

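View pics/z3.png

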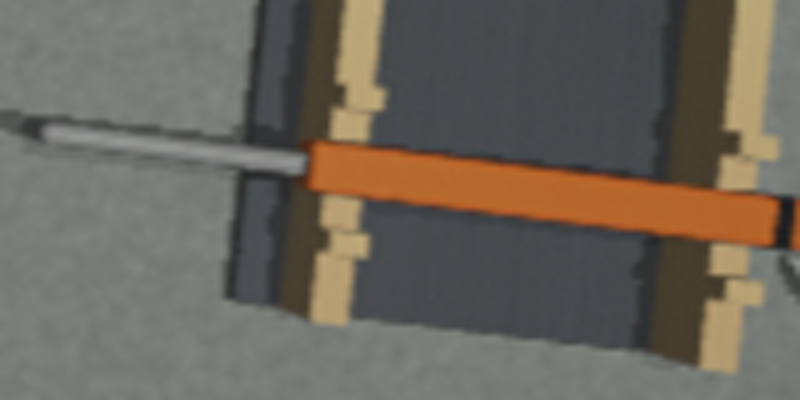

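View pics/z5.png

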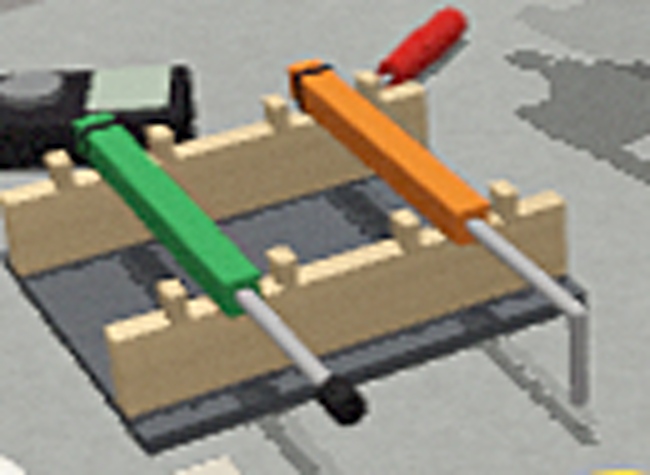

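```bash
python3 - <<'E'
from h import *
ring=atz("top",172.8,120.1,235);hin=atz("top",120.5,190.9,190)
print("ring",ring,"hinge",hin,np.linalg.norm((ring-hin)[:2]))
print(tri((172.8,120.1),(274.3,245.8)),proj("scene",ring))
fr=atz("top",95+755/5,110+508/5,190); fl=atz("top",95+75/5,110+405/5,190)
print("posts",fl,fr); fd=(fr-fl)[:2];print("front dir",np.degrees(np.arctan2(fd[1],fd[0])),np.linalg.norm(fd))
v=(ring-hin)[:2];print("flap ang",np.arctan2(v[1],v[0])-np.arctan2(fd[1],fd[0]))
a=atz("top",386.8,253,84);b=atz("top",490.3,264.5,84)
print(a,b,np.linalg.norm(a-b));u=(a-b)/np.linalg.norm(a-b)
print("axis",u,np.degrees(np.arctan2(u[1],u[0])), "grip",a-82*u,b+138*u)
g=(a-82*u+b+138*u)/2
rod=atz("top",332.6,246,77);print("rodend",rod,"pred",g+195*u)
for P in (g+[0,0,-12]+195*u, g+190*u+[0,0,-69],a,b):print(proj("scene",P))
k=cv2.inRange(cv2.cvtColor(cv2.imread('pics/top0.png'),cv2.COLOR_BGR2HSV),(8,180,120),(17,255,255))
P=np.array([atz("top",x,y,84)[:2] for y,x in np.argwhere(k)]);c,V=P.mean(0),np.linalg.svd(P-P.mean(0))[2]
print(c,np.degrees(np.arctan2(V[0,1],V[0,0])))
E
```

```text
ring [658.66933869 163.7802234  235.        ] hinge [536.5290143  265.20311963 190.        ] 158.76039405806162
[658.99271763 163.83705332 234.25225129] [274.547823   245.33330624]
posts [535.90863349 284.29077973 190.        ] [503.54533475  34.46023701 190.        ]
front dir -97.3810490048179 251.91800884112916
flap ang 1.0066270760769163
[ 427.46582149 -257.98184378   84.        ] [ 407.60551124 -477.70979764   84.        ] 220.62367423162283
axis [0.09001894 0.99594005 0.        ] 84.83530305522729 grip [ 420.08426806 -339.64892814   84.        ] [ 420.02812556 -340.27007029   84.        ]
rodend [ 439.59767791 -144.76574026   77.        ] pred [ 437.60989095 -145.75118883   84.        ]
[267.29633451 202.85262533]
[266.53743818 220.18773663]
[245.17219813 180.65977303]
[209.81369311 151.47976474]
[ 417.79083029 -361.49675369] 84.102767032383
```

View pics/z4.png

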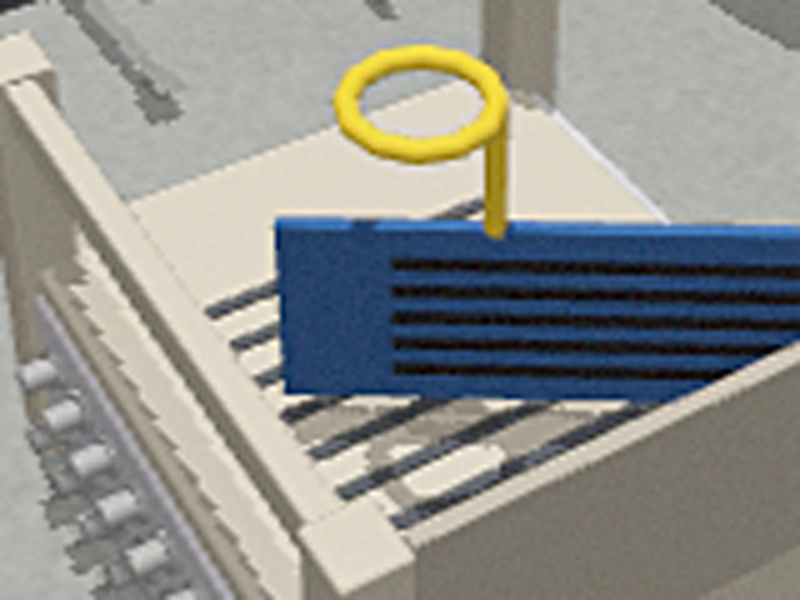

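```bash
cat >> h.py <<'E'
def plan(x,y,z,yawdeg,step=45):
    s=state();R=Ro.from_euler('xyz',s['ee_rot'])
    o=R.inv().apply(np.array([x,y,z])-s['tool_pos'])
    T=Ro.from_euler('xyz',[np.pi,0,np.radians(yawdeg)])
    rv=(R.inv()*T).as_rotvec()
    n=max(np.linalg.norm(o)/step,abs(rv[2])/0.14)
    print("t",s['clock'].__round__(2),"now",s['tool_pos'].round(1),np.degrees(s['ee_rot']).round(2),"F",s['ft_force'].round(1),"w",round(s['grip_width'],1))
    print("offset",o.round(1),"roll",rv.round(3),"rows",round(n,1))
    k=int(np.ceil(n))
    for i in range(1,k+1):print((o*i/k).round(1).tolist(),round(rv[2]*i/k,3))
E
python3 -c "
from h import *
plan(420,-340,150,84.6)"
```

```text
t 0.15 now [ 159.2 -526.1  230.7] [-1.7992e+02 -1.0000e-02  1.6830e+01] F [0.  1.1 0.2] w 85.3
offset [ 303.4 -102.5   80.9] roll [-1.000e-03 -1.000e-03 -1.183e+00] rows 8.4
[33.7, -11.4, 9.0] -0.131
[67.4, -22.8, 18.0] -0.263
[101.1, -34.2, 27.0] -0.394
[134.9, -45.5, 35.9] -0.526
[168.6, -56.9, 44.9] -0.657
[202.3, -68.3, 53.9] -0.788
[236.0, -79.7, 62.9] -0.92
[269.7, -91.1, 71.9] -1.051
[303.4, -102.5, 80.9] -1.183
```

Emit:
move_arm(
  offset=[
    [34, -11, 9],
    [67, -23, 18],
    [101, -34, 27],
    [135, -45, 36],
    [169, -57, 45],
  ],
  roll=[-0.131, -0.263, -0.394, -0.526, -0.657],
  gripper=0,
)

```text
clock: 0.65
tool_pos: [305.4, -421.4, 185.2]
ee_rot: [-3.14, -0.001, 0.956]
ft_force: [0.5, -0.3, 0.1]
grip_width: 85.2
```

```bash
python3 -c "
from h import *
plan(420,-340,150,84.6)"
```

```text
t 0.65 now [ 305.4 -421.4  185.2] [-1.7993e+02 -7.0000e-02  5.4770e+01] F [ 0.5 -0.3  0.1] w 85.2
offset [132.6  46.6  35.4] roll [-0.001 -0.002 -0.521] rows 3.7
[33.1, 11.7, 8.8] -0.13
[66.3, 23.3, 17.7] -0.26
[99.4, 35.0, 26.5] -0.391
[132.6, 46.6, 35.4] -0.521
```

Emit:
move_arm(
  offset=[
    [33, 12, 9],
    [66, 23, 18],
    [99, 35, 26],
    [132.6, 46.6, 35.4],
    [132.6, 46.6, 35.4],
  ],
  roll=[-0.13, -0.26, -0.391, -0.521, -0.521],
)

```text
clock: 1.15
tool_pos: [422.1, -336.5, 148.4]
ee_rot: [-3.14, -0.005, 1.484]
ft_force: [0.2, 0.5, -0.3]
grip_width: 85.0
```

```bash
python3 -c "
from h import *
plan(420,-340,53,84.6)
cv2.imwrite('pics/w1.png',grab_frame('wrist'))
def wproj(P):
    s=state();p=camera_params('wrist');f=210/np.tan(np.radians(p['fovy'])/2)
    H=p['hand_eye'];R=Ro.from_euler('xyz',s['ee_rot'])
    t=R.inv().apply(np.array(P)-s['tool_pos']);c=H[:3,:3].T@(t-H[:3,3])
    r=np.hypot(c[0],c[1]);th=np.arctan2(r,c[2]);return np.array([p['cx'],p['cy']])+f*th*c[:2]/r
u=np.array([np.cos(np.radians(84.6)),np.sin(np.radians(84.6)),0])
g=np.array([420,-340,84.])
for d in (-138,0,82):print(d,wproj(g+d*u))
print(wproj(g+[0,0,-7]+190*u))
"
```

```text
t 1.15 now [ 422.1 -336.5  148.4] [-179.92   -0.28   85.02] F [ 0.2  0.5 -0.3] w 85.0
offset [-4.2 -1.6 95.4] roll [-0.001 -0.005  0.007] rows 2.1
[-1.4, -0.5, 31.8] 0.002
[-2.8, -1.1, 63.6] 0.005
[-4.2, -1.6, 95.4] 0.007
-138 [279.46620317 370.83569417]
0 [279.76041309 230.09544431]
82 [280.09007471 108.81460315]
[280.64925987 -43.08522474]
```

View pics/w1.png

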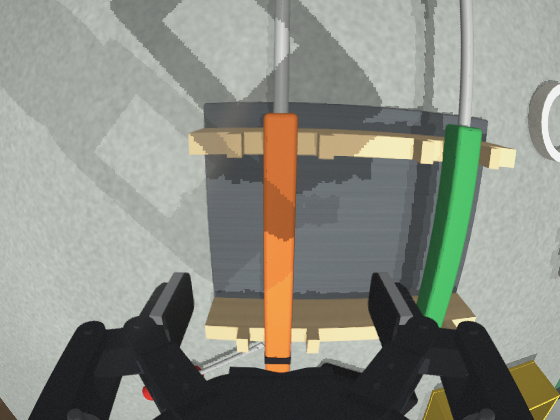

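The wrist view shows the orange handle centred between the open fingers, with its front end at (281,114) against a predicted (280,109). Descending now.

Emit:
move_arm(
  offset=[
    [-3, -1, 30],
    [-4.2, -1.6, 60],
    [-4.2, -1.6, 85],
    [-4.2, -1.6, 95.4],
    [-4.2, -1.6, 95.4],
  ],
  roll=[0.007, 0.007, 0.007, 0.007, 0.007],
)

```text
clock: 1.7
tool_pos: [417.4, -341.6, 52.4]
ee_rot: [-3.137, -0.005, 1.471]
ft_force: [0.6, -0.1, -0.4]
grip_width: 85.4
```

```bash
python3 -c "
from h import *
plan(420,-340,53,84.6)
cv2.imwrite('pics/w2.png',grab_frame('wrist'))"
```

```text
t 1.7 now [ 417.4 -341.6   52.4] [-179.76   -0.31   84.3 ] F [ 0.6 -0.1 -0.4] w 85.4
offset [ 1.9  2.4 -0.6] roll [-0.004 -0.005 -0.005] rows 0.1
[1.9, 2.4, -0.6] -0.005
```

View pics/w2.png

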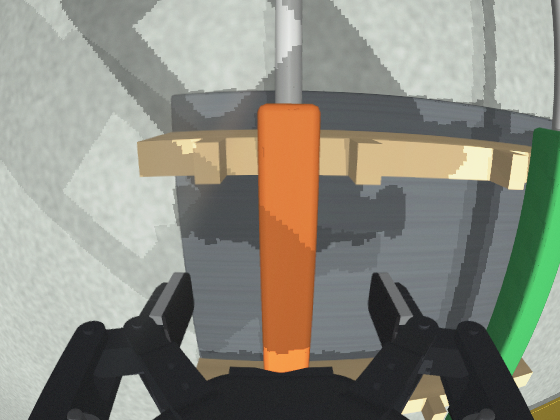

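Emit:
move_arm(
  offset=[
    [2, 2.4, -0.5],
    [2, 2.4, -0.5],
    [2, 2.4, -0.5],
    [2, 2.4, -0.5],
  ],
  roll=[-0.005, -0.005, -0.005, -0.005],
)

```text
clock: 2.15
tool_pos: [421.2, -340.8, 54.9]
ee_rot: [-3.14, -0.003, 1.477]
ft_force: [-0.7, -0.7, 0.5]
grip_width: 85.6
```

Emit:
move_arm(
  offset=[
    [0, 0, 0],
    [0, 0, 0],
    [0, 0, 0],
    [0, 0, 0],
    [0, 0, 0],
  ],
  roll=[0, 0, 0, 0, 0],
  gripper=255,
)

```text
clock: 2.65
tool_pos: [421.3, -340.9, 55.0]
ee_rot: [-3.14, -0.002, 1.477]
ft_force: [0.3, -0.4, -0.7]
grip_width: 21.3
```

Emit:
move_arm(
  offset=[
    [0, 0, 0],
    [0, 0, 0],
    [0, 0, 0],
    [0, 0, 0],
    [0, 0, 0],
  ],
  roll=[0, 0, 0, 0, 0],
)

```text
clock: 3.15
tool_pos: [421.3, -340.9, 55.0]
ee_rot: [-3.14, -0.002, 1.477]
ft_force: [-0.0, 0.3, 0.3]
grip_width: 21.0
```

```bash
python3 -c "
from h import *
plan(420,-340,150,84.6)
cv2.imwrite('pics/w3.png',grab_frame('wrist'))"
```

```text
t 3.15 now [ 421.3 -340.9   55. ] [-1.7993e+02 -1.4000e-01  8.4610e+01] F [-0.   0.3  0.3] w 21.0
offset [  1.1  -1.5 -95. ] roll [-0.001 -0.002  0.   ] rows 2.1
[0.4, -0.5, -31.7] 0.0
[0.7, -1.0, -63.3] 0.0
[1.1, -1.5, -95.0] 0.0
```

View pics/w3.png

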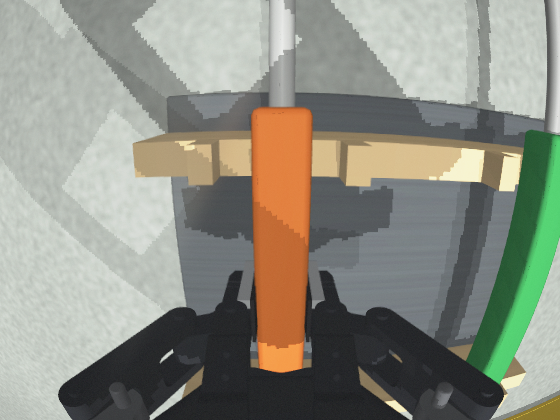

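Grasped at 21 mm; the return pose is TCP (421.3, -340.9, 55.0), yaw 84.6°. Lifting.

Emit:
move_arm(
  offset=[
    [0, 0, -15],
    [0, 0, -40],
    [0, 0, -75],
    [0, 0, -115],
    [0, 0, -155],
  ],
  roll=[0, 0, 0, 0, 0],
)

```text
clock: 3.7
tool_pos: [420.9, -340.7, 210.8]
ee_rot: [-3.139, -0.004, 1.477]
ft_force: [-0.1, -0.2, -1.8]
grip_width: 21.3
```

Emit:
move_arm(
  offset=[
    [0, 0, -40],
    [0, 0, -75],
    [0, 0, -95],
    [0, 0, -95],
  ],
  roll=[0, 0, 0, 0],
)

```text
clock: 4.1
tool_pos: [422.0, -342.1, 308.9]
ee_rot: [3.14, 0.001, 1.477]
ft_force: [1.1, -0.3, -1.8]
grip_width: 21.3
```

```bash
python3 -c "
from h import *
u=np.array([np.cos(np.radians(84.6)),np.sin(np.radians(84.6)),0])
r=np.array([658.8,163.8,0])-192*u
print(r)
plan(r[0],r[1],300,84.6)
cv2.imwrite('pics/w4.png',grab_frame('wrist'));cv2.imwrite('pics/s4.png',grab_frame('scene'))"
```

```text
[640.73120384 -27.3478972    0.        ]
t 4.1 now [ 422.  -342.1  308.9] [1.7989e+02 4.0000e-02 8.4610e+01] F [ 1.1 -0.3 -1.8] w 21.3
offset [333.9 188.2   9. ] roll [0.002 0.001 0.   ] rows 8.5
[37.1, 20.9, 1.0] 0.0
[74.2, 41.8, 2.0] 0.0
[111.3, 62.7, 3.0] 0.0
[148.4, 83.6, 4.0] 0.0
[185.5, 104.6, 5.0] 0.0
[222.6, 125.5, 6.0] 0.0
[259.7, 146.4, 7.0] 0.0
[296.8, 167.3, 8.0] 0.0
[333.9, 188.2, 9.0] 0.0
```

View pics/w4.png

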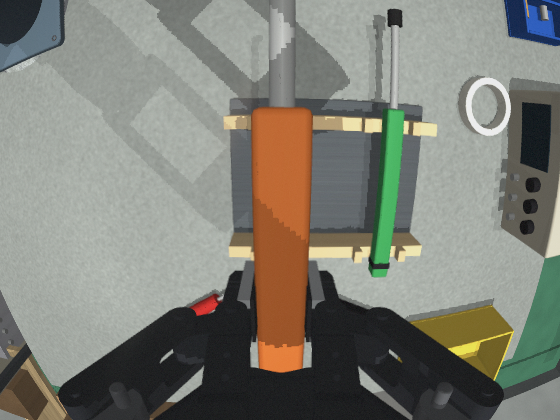

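View pics/s4.png

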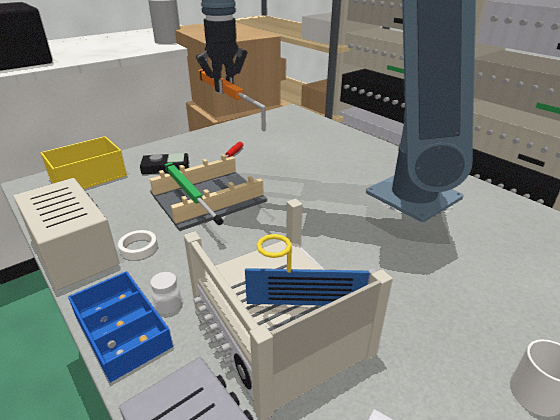

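The pole is held level and the hook hangs clear, at about scene pixel (264,107–129). Moving to above the ring.

Emit:
move_arm(
  offset=[
    [25, 14, 0],
    [60, 34, 0],
    [100, 56, 0],
    [140, 79, 0],
    [180, 102, 0],
  ],
  roll=[0, 0, 0, 0, 0],
)

```text
clock: 4.7
tool_pos: [539.1, -169.2, 302.4]
ee_rot: [-3.134, -0.006, 1.476]
ft_force: [1.2, -0.7, -1.5]
grip_width: 21.5
```

```bash
python3 -c "
from h import *
plan(640.7,-27.3,305,84.6)"
```

```text
t 4.7 now [ 539.1 -169.2  302.4] [-179.56   -0.37   84.57] F [ 1.2 -0.7 -1.5] w 21.5
offset [150.9  87.7  -2.3] roll [-0.008 -0.006 -0.   ] rows 3.9
[37.7, 21.9, -0.6] -0.0
[75.4, 43.9, -1.2] -0.0
[113.2, 65.8, -1.8] -0.0
[150.9, 87.7, -2.3] -0.0
```

Emit:
move_arm(
  offset=[
    [40, 23, 0],
    [80, 46, -1],
    [115, 67, -2],
    [140, 81, -3],
    [151, 87.7, -3],
  ],
  roll=[0, 0, 0, 0, 0],
)

```text
clock: 5.2
tool_pos: [640.9, -24.2, 302.3]
ee_rot: [-3.129, -0.008, 1.479]
ft_force: [-0.5, 0.1, -1.5]
grip_width: 21.4
```

Emit:
move_arm(
  offset=[
    [0, 0, 0],
    [0, 0, 0],
    [0, 0, 0],
  ],
  roll=[0, 0, 0],
)

```text
clock: 5.5
tool_pos: [640.0, -25.6, 301.5]
ee_rot: [-3.127, -0.007, 1.478]
ft_force: [0.1, -0.1, -1.7]
grip_width: 21.2
```

```bash
python3 -c "
from h import *
plan(640.7,-27.3,300,84.6)
t=grab_frame('top');s=grab_frame('scene')
cv2.imwrite('pics/w5.png',grab_frame('wrist'));
def z(im,x,y,w,h,nm):cv2.imwrite(nm,cv2.resize(im[y:y+h,x:x+w],None,fx=5,fy=5,interpolation=cv2.INTER_CUBIC))
z(t,95,60,160,120,'pics/t5.png');z(s,190,165,160,120,'pics/s5.png')
s=state();R=Ro.from_euler('xyz',s['ee_rot'])
for nm,o in (('corner top',(195,0,-22)),('tip',(190,0,40)),('corner',(190,0,-17))):
    P=s['tool_pos']+R.apply(o);print(nm,P.round(1),proj('top',P),proj('scene',P))
"
```

```text
t 5.5 now [640.  -25.6 301.5] [-179.19   -0.42   84.66] F [ 0.1 -0.1 -1.7] w 21.2
offset [-1.6  0.8  1.5] roll [-0.014 -0.007  0.001] rows 0.1
[-1.6, 0.8, 1.5] 0.001
corner top [659.  168.4 326. ] [156.96091092 104.48879021] [276.24905566 197.1473843 ]
tip [657.8 163.9 264. ] [168.96915617 116.16213372] [275.02379537 230.24092247]
corner [658.4 163.4 321. ] [160.99214641 105.87396691] [274.41070804 198.58443807]
```

View pics/t5.png

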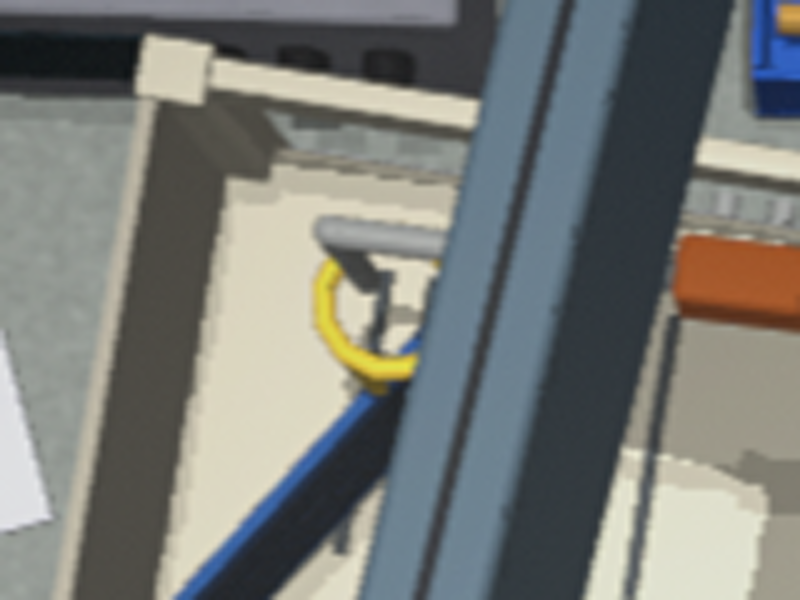

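View pics/s5.png

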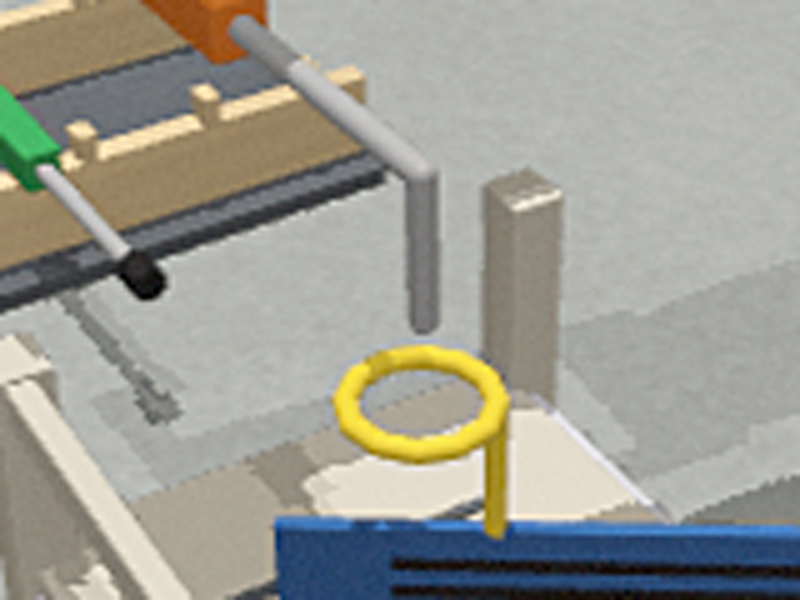

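View pics/w5.png

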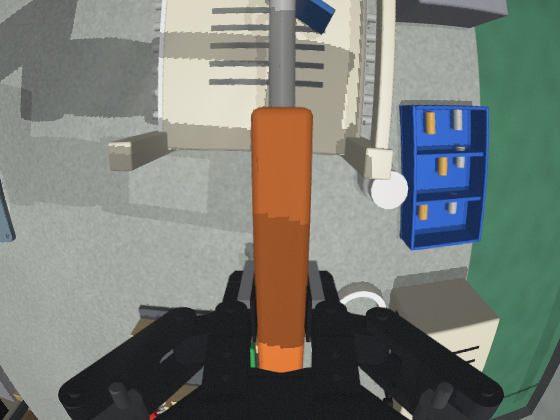

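The hook tip is at about scene (274.6,231) and top (169.4,117), which triangulates to within 2 mm of the ring axis. Lowering.

Emit:
move_arm(
  offset=[
    [0, 0, 12],
    [0, 0, 26],
    [0, 0, 40],
    [0, 0, 52],
    [0, 0, 52],
  ],
  roll=[0, 0, 0, 0, 0],
)

```text
clock: 6.15
tool_pos: [638.6, -25.2, 248.0]
ee_rot: [-3.125, -0.008, 1.477]
ft_force: [0.3, -0.1, -3.1]
grip_width: 21.3
```

```bash
python3 -c "
from h import *
plan(640.7,-27.3,249,84.6)
t=grab_frame('top');s=grab_frame('scene')
def z(im,x,y,w,h,nm):cv2.imwrite(nm,cv2.resize(im[y:y+h,x:x+w],None,fx=5,fy=5,interpolation=cv2.INTER_CUBIC))
z(s,190,165,160,120,'pics/s6.png');z(t,95,60,160,120,'pics/t6.png')
s=state();R=Ro.from_euler('xyz',s['ee_rot'])
for nm,o in (('tip',(190,0,40)),('corner',(190,0,-17))):
    P=s['tool_pos']+R.apply(o);print(nm,P.round(1),proj('top',P),proj('scene',P))
"
```

```text
t 6.15 now [638.6 -25.2 248. ] [-179.05   -0.45   84.61] F [ 0.3 -0.1 -3.1] w 21.3
offset [-1.9  2.3 -1.1] roll [-0.017 -0.008  0.   ] rows 0.1
[-1.9, 2.3, -1.1] 0.0
tip [657.1 164.2 211.9] [175.30165114 124.26720044] [275.50994031 256.47185566]
corner [657.8 163.7 268.9] [168.42538467 115.37674851] [274.93705825 227.60501244]
```

View pics/s6.png

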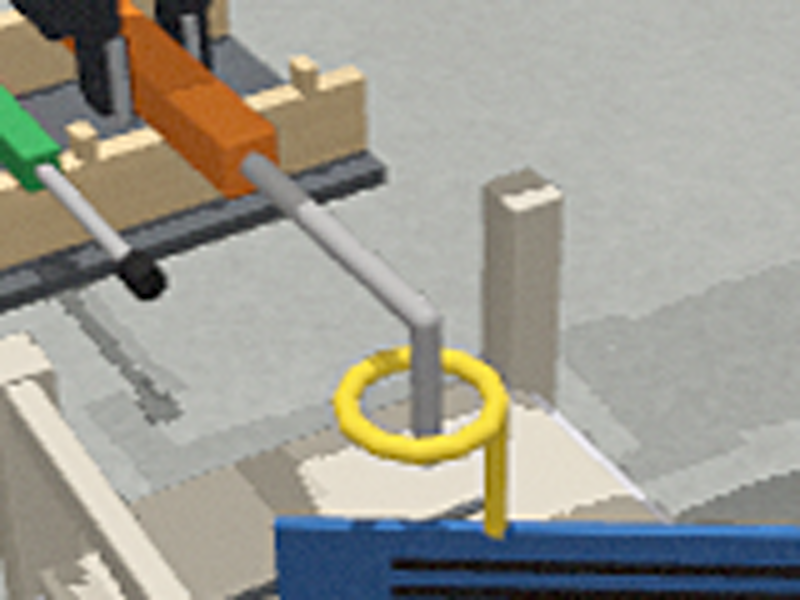

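The scene view shows the hook down inside the ring at about (275,250). Next I'll plan the pull arc.

```bash
cat >> h.py <<'E'
def arc(ths):
    s=state();R=Ro.from_euler('xyz',s['ee_rot']);
    print("t",round(s['clock'],2),"now",s['tool_pos'].round(1),np.degrees(s['ee_rot']).round(2),"F",s['ft_force'].round(1))
    hk=s['tool_pos']+R.apply((190.5,0,35));d=hk-[536.5,265.2,0];print("hook th",np.arctan2(d[1],d[0])+np.radians(97.4),np.hypot(d[0],d[1]),hk.round(1))
    yaw=s['ee_rot'][2];rr=np.radians(84.6)
    for t in ths:
        p=np.radians(-97.4)+t;h=np.array([536.5+160*np.cos(p),265.2+160*np.sin(p)])
        T=h-Ro.from_euler('z',rr-yaw).apply(R.apply((190.5,0,35)))[:2]
        o=R.inv().apply([*(T-s['tool_pos'][:2]),248-s['tool_pos'][2]])
        print(round(t,2),o.round(1).tolist(),round(yaw-rr,3))
E
python3 -c "
from h import *
arc(np.arange(0.95,0.4,-.07))"
```

```text
t 6.25 now [639.8 -25.3 250.4] [-179.28   -0.43   84.63] F [ 0.6 -0.4 -1.3]
hook th 1.0056087769932056 157.09449637785306 [657.2 164.7 216.9]
0.95 [-8.9, -2.9, 2.4] 0.0
0.88 [-17.5, -10.0, 2.4] 0.0
0.81 [-25.6, -17.7, 2.5] 0.0
0.74 [-33.1, -26.0, 2.5] 0.0
0.67 [-40.1, -34.8, 2.6] 0.0
0.6 [-46.4, -44.0, 2.6] 0.0
0.53 [-52.1, -53.7, 2.7] 0.0
0.46 [-57.0, -63.7, 2.8] 0.0
```

Emit:
move_arm(
  offset=[
    [-8.9, -2.9, 1],
    [-17.5, -10, 2],
    [-25.6, -17.7, 2.5],
    [-33.1, -26, 2.5],
    [-40.1, -34.8, 2.5],
  ],
  roll=[0, 0, 0, 0, 0],
)

```text
clock: 6.75
tool_pos: [600.4, -62.7, 248.3]
ee_rot: [-3.129, -0.008, 1.477]
ft_force: [-0.8, 1.3, -1.4]
grip_width: 21.2
```

```bash
python3 -c "
from h import *
arc(np.arange(0.6,0.2,-.07))
cv2.imwrite('pics/s7.png',grab_frame('scene')[165:365,150:400])"
```

```text
t 6.75 now [600.4 -62.7 248.3] [-179.29   -0.43   84.6 ] F [-0.8  1.3 -1.4]
hook th 0.6623338144051576 160.1470080495928 [617.9 127.3 214.7]
0.6 [-5.5, -8.3, 0.4] -0.0
0.53 [-11.1, -18.0, 0.4] -0.0
0.46 [-16.1, -28.0, 0.5] -0.0
0.39 [-20.4, -38.4, 0.6] -0.0
0.32 [-23.9, -49.0, 0.7] -0.0
0.25 [-26.7, -59.9, 0.8] -0.0
```

View pics/s7.png

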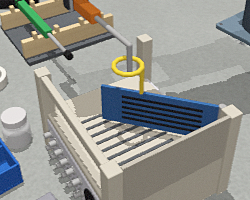

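The flap is following the hook, which is still in the ring at crop pixel (128,60).

Emit:
move_arm(
  offset=[
    [-5.5, -8.3, 0.5],
    [-11.1, -18, 0.5],
    [-16.1, -28, 0.5],
    [-20.4, -38.4, 0.6],
    [-23.9, -49, 0.7],
  ],
  roll=[0, 0, 0, 0, 0],
)

```text
clock: 7.3
tool_pos: [547.1, -83.0, 248.3]
ee_rot: [-3.128, -0.006, 1.476]
ft_force: [0.0, 1.8, -1.3]
grip_width: 20.7
```

```bash
python3 -c "
from h import *
arc(np.arange(0.24,-.15,-.07))"
```

```text
t 7.3 now [547.1 -83.  248.3] [-179.22   -0.36   84.57] F [ 0.   1.8 -1.3]
hook th 0.3052633588699274 160.73709768877555 [564.7 106.9 214.5]
0.24 [-1.8, -10.2, 0.4] -0.001
0.17 [-3.7, -21.3, 0.5] -0.001
0.1 [-4.8, -32.4, 0.7] -0.001
0.03 [-5.1, -43.6, 0.8] -0.001
-0.04 [-4.7, -54.8, 1.0] -0.001
-0.11 [-3.5, -65.9, 1.1] -0.001
```

Emit:
move_arm(
  offset=[
    [-1.8, -10.2, 0.4],
    [-3.7, -21.3, 0.5],
    [-4.8, -32.4, 0.7],
    [-5.1, -42, 0.8],
    [-5, -48, 0.9],
  ],
  roll=[0, 0, 0, 0, 0],
)

```text
clock: 7.8
tool_pos: [497.8, -83.2, 248.1]
ee_rot: [-3.128, -0.006, 1.476]
ft_force: [1.0, 0.4, -2.9]
grip_width: 21.2
```

```bash
python3 -c "
from h import *
arc(np.arange(-.02,-.2,-.02))
im=grab_frame('scene');cv2.imwrite('pics/s8.png',cv2.resize(im[165:365,150:400],None,fx=3,fy=3))
im=grab_frame('top');cv2.imwrite('pics/t8.png',cv2.resize(im[60:260,50:300],None,fx=3,fy=3))"
```

```text
t 7.8 now [497.8 -83.2 248.1] [-179.22   -0.36   84.57] F [ 1.   0.4 -2.9]
hook th -0.0032044575450047574 159.93431852190412 [515.4 106.7 214.3]
-0.02 [0.1, -2.6, 0.1] -0.001
-0.04 [0.3, -5.8, 0.2] -0.001
-0.06 [0.5, -9.0, 0.2] -0.001
-0.08 [0.9, -12.1, 0.3] -0.001
-0.1 [1.3, -15.3, 0.3] -0.001
-0.12 [1.7, -18.5, 0.4] -0.001
-0.14 [2.2, -21.6, 0.4] -0.001
-0.16 [2.8, -24.8, 0.5] -0.001
-0.18 [3.5, -27.9, 0.5] -0.001
```

View pics/s8.png

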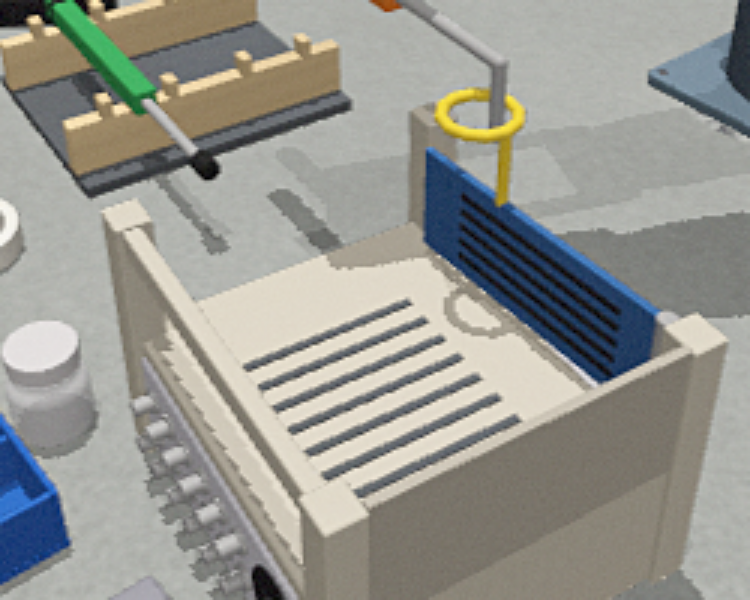

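View pics/t8.png

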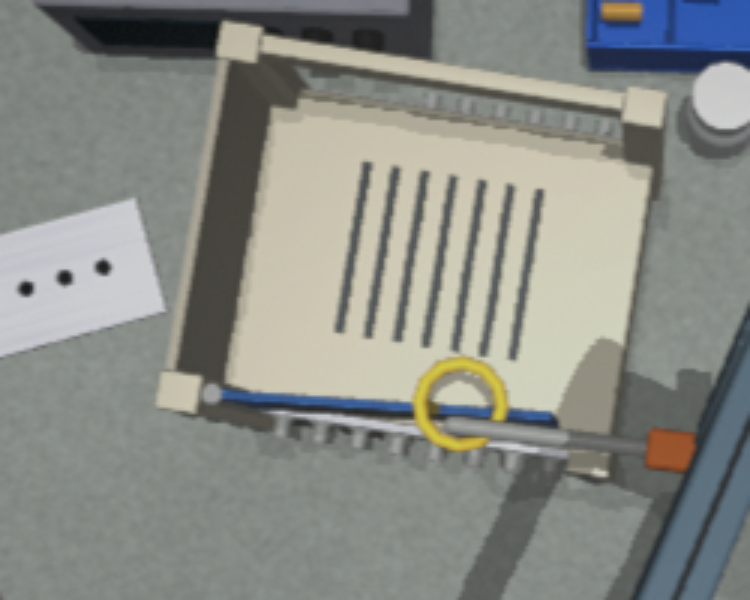

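The flap is about 0.1 rad from shut, with the hook bearing on the near side of the ring. Pulling on to the stop in small steps.

Emit:
move_arm(
  offset=[
    [0.1, -3, 0],
    [0.3, -6, 0],
    [0.5, -9, 0.2],
    [0.9, -12, 0.3],
    [0.9, -12, 0.3],
  ],
  roll=[0, 0, 0, 0, 0],
)

```text
clock: 8.4
tool_pos: [485.7, -81.1, 248.0]
ee_rot: [-3.127, -0.006, 1.476]
ft_force: [-0.7, 0.2, -1.8]
grip_width: 21.3
```

Emit:
move_arm(
  offset=[
    [0, -2, 0],
    [0, -4, 0],
    [0, -4, 0],
  ],
  roll=[0, 0, 0],
)

```text
clock: 8.7
tool_pos: [481.9, -80.7, 248.2]
ee_rot: [-3.128, -0.006, 1.476]
ft_force: [1.3, 0.7, -2.5]
grip_width: 21.0
```

```bash
python3 -c "
from h import *
arc([-.1,-.12])
print(state()['ft_torque'])
im=grab_frame('scene');cv2.imwrite('pics/s9.png',cv2.resize(im[165:365,150:400],None,fx=3,fy=3))
im=grab_frame('top');cv2.imwrite('pics/t9.png',cv2.resize(im[160:220,100:250],None,fx=5,fy=5))
print(proj('top',[515.9,106.5,235]))"
```

```text
t 8.7 now [481.9 -80.7 248.2] [-179.23   -0.36   84.56] F [ 1.3  0.7 -2.5]
hook th -0.10363129048045083 160.31614599434246 [499.5 109.2 214.4]
-0.1 [0.2, 0.8, 0.2] -0.001
-0.12 [0.7, -2.4, 0.2] -0.001
[ 0.05251688 -0.2762191  -0.28332643]
[203.45581052 202.46716861]
```

View pics/t9.png

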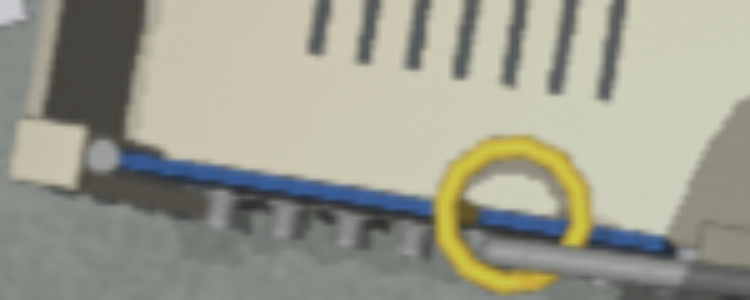

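View pics/s9.png

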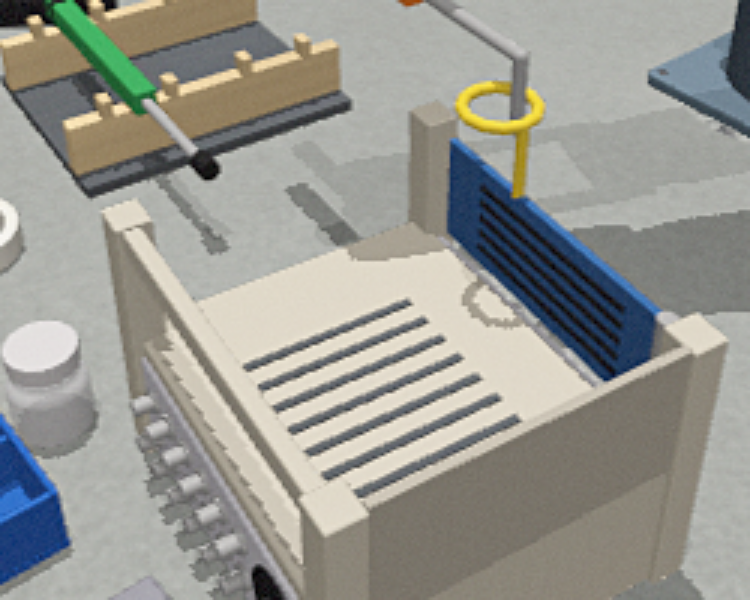

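Emit:
move_arm(
  offset=[
    [0, -1.5, 0],
    [0, -3, 0],
    [0, -3, 0],
  ],
  roll=[0, 0, 0],
)

```text
clock: 9.1
tool_pos: [479.7, -80.5, 248.5]
ee_rot: [-3.13, -0.006, 1.475]
ft_force: [5.3, 1.2, -2.5]
grip_width: 21.5
```

```bash
python3 -c "
from h import *
arc([-.1,-.12])
print(state()['ft_torque'],state()['ft_force'])
im=grab_frame('top');cv2.imwrite('pics/t10.png',cv2.resize(im[160:220,100:250],None,fx=5,fy=5))
k=cv2.inRange(cv2.cvtColor(im,cv2.COLOR_BGR2HSV),(22,140,120),(33,255,255))[:, :300];p=np.argwhere(k)[:,::-1];print(cv2.minEnclosingCircle(p.astype(np.float32)))"
```

```text
t 9.1 now [479.7 -80.5 248.5] [-179.35   -0.37   84.51] F [ 5.3  1.2 -2.5]
hook th -0.11553706056712243 160.60879493695157 [497.6 109.4 214.7]
-0.1 [0.3, 2.9, 0.5] -0.002
-0.12 [0.7, -0.3, 0.5] -0.002
[ 0.04756857 -0.9816028  -0.98757947] [ 5.34446699  1.22746789 -2.50696531]
((201.86363220214844, 202.40908813476562), 15.55657958984375)
```

View pics/t10.png

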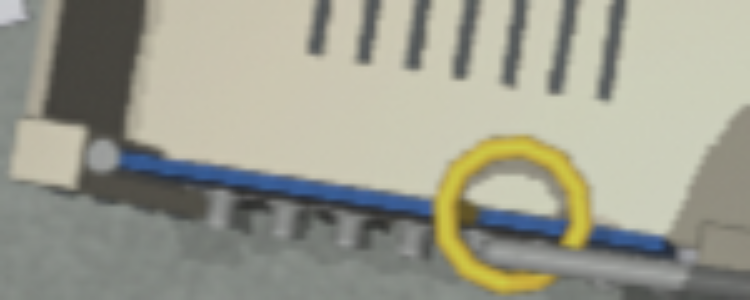

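The force rose to 5.3 N and the picture did not change, so the flap is on its hard stop. Next: centre the hook in the ring and lift it straight out.

Emit:
move_arm(
  offset=[
    [0, 5, 0],
    [0, 10, 0],
    [0, 15, 0],
    [0, 15, 0],
  ],
  roll=[0, 0, 0, 0],
)

```text
clock: 9.55
tool_pos: [495.0, -82.0, 248.0]
ee_rot: [-3.129, -0.006, 1.476]
ft_force: [0.1, -0.7, -1.6]
grip_width: 21.1
```

```bash
python3 -c "
from h import *
arc([0])
print(state()['ft_torque'],state()['ft_force'])
im=grab_frame('top');cv2.imwrite('pics/t11.png',cv2.resize(im[160:220,100:250],None,fx=5,fy=5))
im=grab_frame('scene');cv2.imwrite('pics/s11.png',cv2.resize(im[165:285,250:410],None,fx=5,fy=5))"
```

```text
t 9.55 now [495. -82. 248.] [-179.3    -0.37   84.54] F [ 0.1 -0.7 -1.6]
hook th -0.020738719332196842 159.12209195703602 [512.7 107.9 214.2]
0 [-1.0, 3.5, -0.1] -0.001
[-0.01086862 -0.0260575   0.04498099] [ 0.05750256 -0.65028903 -1.61162205]
```

View pics/t11.png

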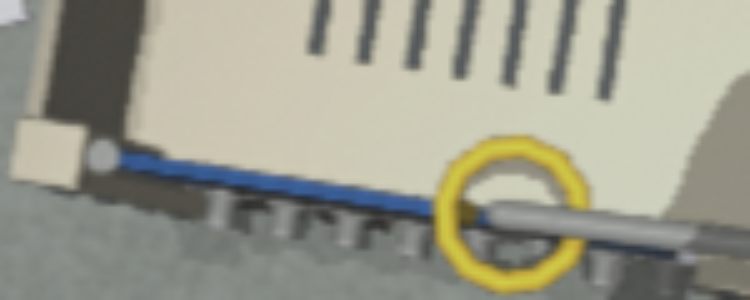

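View pics/s11.png

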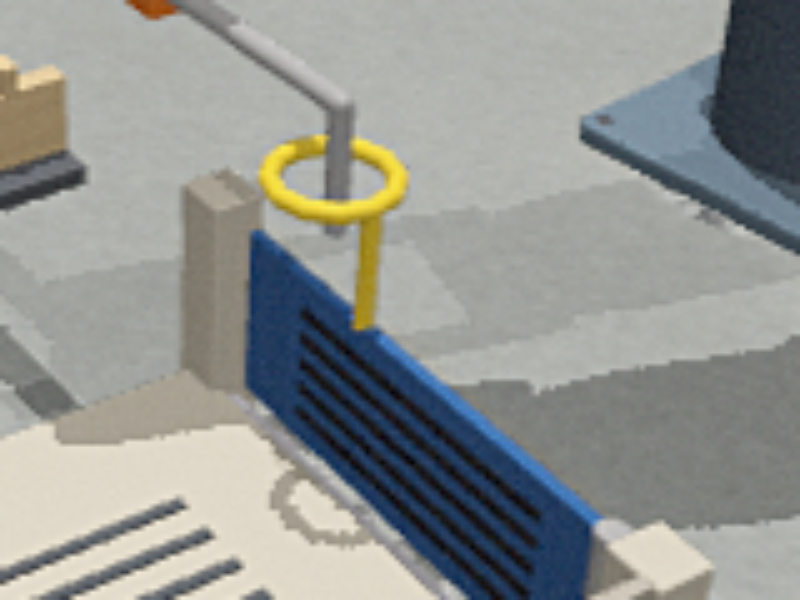

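The ring has not moved and the hook is centred in it with no side force. Lifting out.

Emit:
move_arm(
  offset=[
    [0, 0, -10],
    [0, 0, -25],
    [0, 0, -42],
    [0, 0, -60],
    [0, 0, -60],
  ],
  roll=[0, 0, 0, 0, 0],
)

```text
clock: 10.15
tool_pos: [496.4, -82.9, 311.2]
ee_rot: [-3.135, -0.005, 1.476]
ft_force: [0.6, 0.3, -0.9]
grip_width: 21.3
```

```bash
python3 -c "
from h import *
plan(421.3,-340.9,308,84.6,40)
im=grab_frame('scene');cv2.imwrite('pics/s12.png',cv2.resize(im[145:265,250:410],None,fx=5,fy=5))"
```

```text
t 10.15 now [496.4 -82.9 311.2] [-179.6    -0.27   84.54] F [ 0.6  0.3 -0.9] w 21.3
offset [-264.   -50.2    2.3] roll [-0.007 -0.005 -0.001] rows 6.7
[-37.7, -7.2, 0.3] -0.0
[-75.4, -14.3, 0.7] -0.0
[-113.2, -21.5, 1.0] -0.0
[-150.9, -28.7, 1.3] -0.001
[-188.6, -35.9, 1.7] -0.001
[-226.3, -43.0, 2.0] -0.001
[-264.0, -50.2, 2.3] -0.001
```

View pics/s12.png

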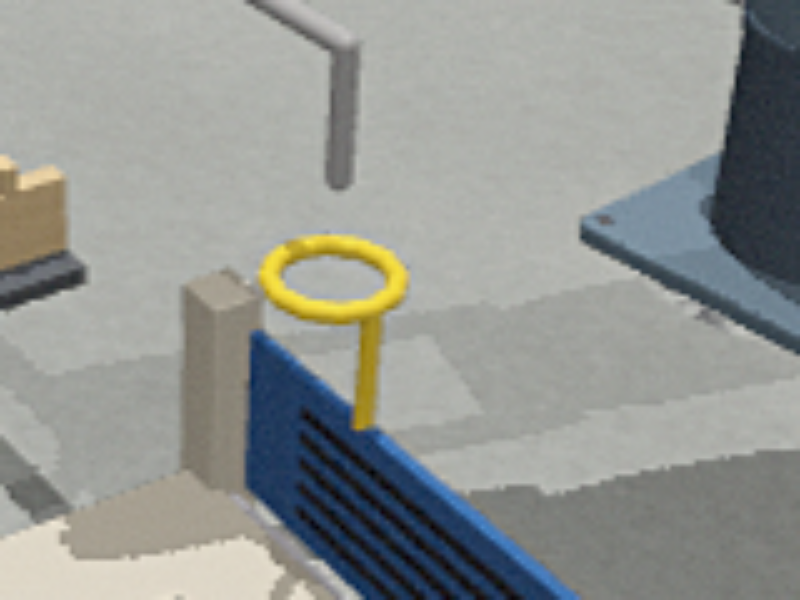

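The hook is clear and the flap is still shut. Returning to above the rest.

Emit:
move_arm(
  offset=[
    [-25, -5, 0],
    [-60, -11, 0],
    [-100, -19, 1],
    [-140, -27, 1],
    [-180, -34, 1.5],
  ],
  roll=[0, 0, 0, 0, 0],
)

```text
clock: 10.7
tool_pos: [443.7, -259.4, 306.4]
ee_rot: [-3.131, -0.006, 1.476]
ft_force: [0.2, -0.1, -2.4]
grip_width: 21.1
```

```bash
python3 -c "
from h import *
plan(421.3,-340.9,300,84.6,40)"
```

```text
t 10.7 now [ 443.7 -259.4  306.4] [-179.39   -0.37   84.57] F [ 0.2 -0.1 -2.4] w 21.1
offset [-83.3 -14.5   6. ] roll [-0.011 -0.006 -0.001] rows 2.1
[-27.8, -4.8, 2.0] -0.0
[-55.5, -9.7, 4.0] -0.0
[-83.3, -14.5, 6.0] -0.001
```

Emit:
move_arm(
  offset=[
    [-28, -5, 2],
    [-56, -10, 4],
    [-76, -13.5, 6],
    [-83.3, -14.5, 6],
    [-83.3, -14.5, 6],
  ],
  roll=[0, 0, 0, 0, 0],
)

```text
clock: 11.2
tool_pos: [420.8, -341.2, 299.0]
ee_rot: [-3.13, -0.008, 1.474]
ft_force: [0.6, -0.1, -2.4]
grip_width: 21.6
```

```bash
python3 -c "
from h import *
plan(421.3,-340.9,120,84.6,40)
cv2.imwrite('pics/w13.png',grab_frame('wrist'));"
```

```text
t 11.2 now [ 420.8 -341.2  299. ] [-179.32   -0.45   84.48] F [ 0.6 -0.1 -2.4] w 21.6
offset [ -1.1   2.6 179. ] roll [-0.012 -0.008 -0.002] rows 4.5
[-0.2, 0.5, 35.8] -0.0
[-0.4, 1.0, 71.6] -0.001
[-0.6, 1.6, 107.4] -0.001
[-0.9, 2.1, 143.2] -0.002
[-1.1, 2.6, 179.0] -0.002
```

View pics/w13.png

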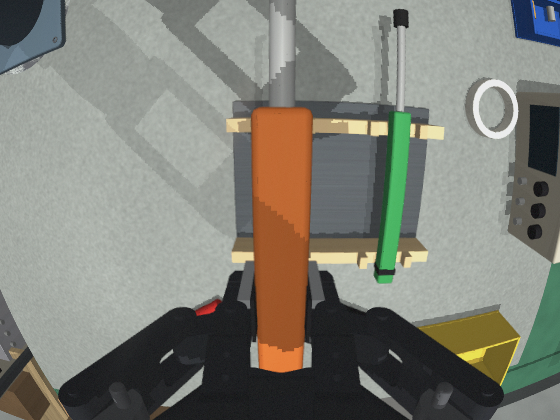

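The pole has not slipped in the grip and is above its bay. Lowering.

Emit:
move_arm(
  offset=[
    [0, 0.5, 30],
    [-0.5, 1, 70],
    [-0.6, 1.6, 110],
    [-0.9, 2.1, 145],
    [-1, 2.4, 165],
  ],
  roll=[0, 0, -0.001, -0.002, -0.002],
)

```text
clock: 11.75
tool_pos: [421.2, -337.1, 131.6]
ee_rot: [-3.127, -0.011, 1.479]
ft_force: [-0.4, 0.3, -2.4]
grip_width: 20.9
```

Emit:
move_arm(
  offset=[
    [0, 0, 0],
    [0, 0, 0],
  ],
  roll=[0, 0],
)

```text
clock: 11.95
tool_pos: [421.6, -335.7, 131.8]
ee_rot: [-3.127, -0.012, 1.48]
ft_force: [0.1, -0.6, -1.6]
grip_width: 21.0
```

```bash
python3 -c "
from h import *
plan(421.3,-340.9,58,84.6,20)
cv2.imwrite('pics/w14.png',grab_frame('wrist'));"
```

```text
t 11.95 now [ 421.6 -335.7  131.8] [-179.15   -0.71   84.83] F [ 0.1 -0.6 -1.6] w 21.0
offset [-6.1  1.3 73.7] roll [-0.015 -0.012  0.004] rows 3.7
[-1.5, 0.3, 18.4] 0.001
[-3.1, 0.6, 36.8] 0.002
[-4.6, 1.0, 55.3] 0.003
[-6.1, 1.3, 73.7] 0.004
```

View pics/w14.png

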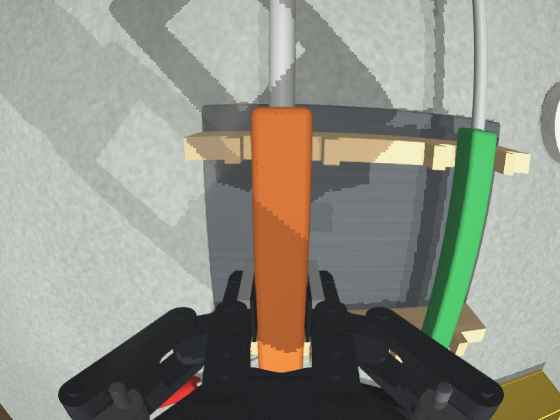

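Emit:
move_arm(
  offset=[
    [-2, 0.4, 18],
    [-4, 0.8, 38],
    [-5, 1, 55],
    [-6.1, 1.3, 68],
    [-6.1, 1.3, 68],
  ],
  roll=[0.001, 0.002, 0.003, 0.004, 0.004],
)

```text
clock: 12.5
tool_pos: [421.9, -341.8, 64.3]
ee_rot: [-3.128, -0.011, 1.476]
ft_force: [0.0, 0.9, -0.4]
grip_width: 21.1
```

```bash
python3 -c "
from h import *
s=state();R=Ro.from_euler('xyz',s['ee_rot']);print(R.as_matrix().round(4))
plan(421.3,-340.9,55,84.6,20)
cv2.imwrite('pics/w15.png',grab_frame('wrist'));im=grab_frame('scene');cv2.imwrite('pics/s15.png',cv2.resize(im[140:235,150:280],None,fx=5,fy=5))"
```

```text
[[ 0.0943  0.9955 -0.0127]
 [ 0.9955 -0.0941  0.0125]
 [ 0.0113 -0.0138 -0.9998]]
t 12.5 now [ 421.9 -341.8   64.3] [-179.21   -0.64   84.59] F [ 0.   0.9 -0.4] w 21.1
offset [ 0.7 -0.6  9.3] roll [-0.014 -0.011 -0.   ] rows 0.5
[0.7, -0.6, 9.3] -0.0
```

View pics/w15.png

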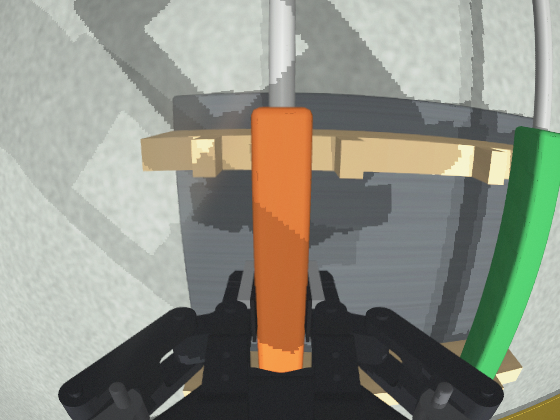

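View pics/s15.png

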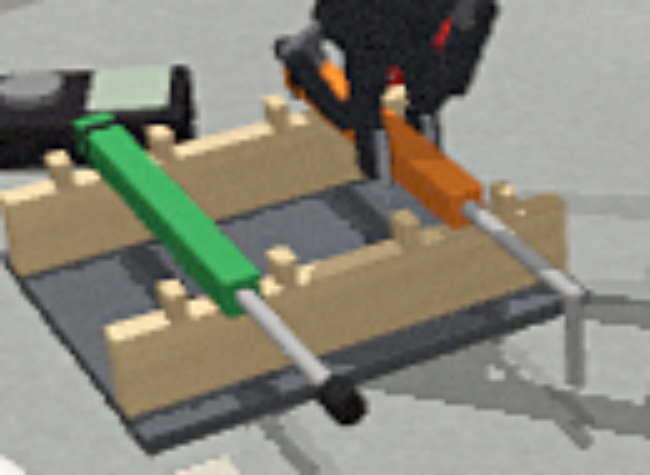

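The pole is centred in its bay (between pegs at about x = 205 and 350 in the wrist view), about 9 mm above the seat and within 0.7° of level. Lowering the rest of the way.

Emit:
move_arm(
  offset=[
    [0.3, -0.2, 3],
    [0.5, -0.4, 6],
    [0.7, -0.6, 8],
    [0.7, -0.6, 8.5],
    [0.7, -0.6, 8.5],
  ],
  roll=[0, 0, 0, 0, 0],
)

```text
clock: 13.1
tool_pos: [421.8, -341.6, 57.1]
ee_rot: [-3.129, -0.01, 1.476]
ft_force: [0.2, 0.1, -1.6]
grip_width: 21.0
```

```bash
python3 -c "
from h import *
plan(421.3,-340.9,55,84.6,20);print(state()['ft_torque'])"
```

```text
t 13.1 now [ 421.8 -341.6   57.1] [-179.3    -0.56   84.6 ] F [ 0.2  0.1 -1.6] w 21.0
offset [ 0.7 -0.6  2.1] roll [-0.012 -0.01  -0.   ] rows 0.1
[0.7, -0.6, 2.1] -0.0
[ 0.01397045  0.04583813 -0.00623124]
```

Emit:
move_arm(
  offset=[
    [0.3, -0.3, 1],
    [0.5, -0.5, 2],
    [0.5, -0.5, 2.5],
    [0.5, -0.5, 2.5],
  ],
  roll=[0, 0, 0, 0],
)

```text
clock: 13.5
tool_pos: [421.5, -341.3, 55.1]
ee_rot: [-3.13, -0.009, 1.477]
ft_force: [-1.2, 1.7, 2.9]
grip_width: 21.0
```

```bash
python3 -c "
from h import *
plan(421.3,-340.9,55,84.6,20);print(state()['ft_torque'])"
```

```text
t 13.5 now [ 421.5 -341.3   55.1] [-179.32   -0.52   84.6 ] F [-1.2  1.7  2.9] w 21.0
offset [ 0.4 -0.2  0.1] roll [-0.012 -0.009  0.   ] rows 0.0
[0.4, -0.2, 0.1] 0.0
[-0.15559484  0.09400483 -0.03564146]
```

It's seated: the rest is now taking the weight, with Fz up from -1.6 to +2.9 N. Opening.

Emit:
move_arm(
  offset=[
    [0, 0, 0],
    [0, 0, 0],
    [0, 0, 0],
    [0, 0, 0],
    [0, 0, 0],
  ],
  roll=[0, 0, 0, 0, 0],
  gripper=0,
)

```text
clock: 14.0
tool_pos: [421.5, -341.3, 55.0]
ee_rot: [-3.13, -0.009, 1.477]
ft_force: [0.6, -0.3, -0.3]
grip_width: 85.5
```

Emit:
move_arm(
  offset=[
    [0, 0, 0],
    [0, 0, 0],
    [0, 0, 0],
  ],
  roll=[0, 0, 0],
)

```text
clock: 14.3
tool_pos: [421.5, -341.3, 55.0]
ee_rot: [-3.13, -0.009, 1.476]
ft_force: [0.0, -0.5, -0.0]
grip_width: 85.6
```

Emit:
move_arm(
  offset=[
    [0, 0, -10],
    [0, 0, -35],
    [0, 0, -70],
    [0, 0, -110],
    [0, 0, -150],
  ],
  roll=[0, 0, 0, 0, 0],
)

```text
clock: 14.8
tool_pos: [423.0, -342.5, 207.1]
ee_rot: [-3.13, -0.009, 1.477]
ft_force: [0.8, -0.6, -0.5]
grip_width: 85.3
```

Emit:
move_arm(
  offset=[
    [-20, 0, -30],
    [-50, 0, -50],
    [-90, 0, -60],
    [-120, 0, -60],
    [-120, 0, -60],
  ],
  roll=[0, 0, 0, 0, 0],
)

```text
clock: 15.3
tool_pos: [411.3, -466.3, 266.5]
ee_rot: [-3.13, -0.007, 1.473]
ft_force: [-0.4, -0.2, 0.1]
grip_width: 85.4
```

```bash
python3 - <<'E'
from h import *
s=state();print(s['clock'],s['tool_pos'],s['ft_force'],s['grip_width'])
t=grab_frame('top');c=grab_frame('scene')
cv2.imwrite('pics/t20.png',t);cv2.imwrite('pics/s20.png',c)
im0=cv2.imread('pics/scene0.png')
cv2.imwrite('pics/z20.png',np.vstack([cv2.resize(i[140:235,150:280],None,fx=3,fy=3) for i in (im0,c)]))
for im in (cv2.imread('pics/top0.png'),t):
    k=cv2.inRange(cv2.cvtColor(im,cv2.COLOR_BGR2HSV),(8,180,120),(17,255,255));n,l,st,ce=cv2.connectedComponentsWithStats(k);i=1+st[1:,4].argmax();print(st[i],ce[i],cv2.minAreaRect(np.argwhere(l==i)[:,::-1].astype(np.float32)))
k=cv2.inRange(cv2.cvtColor(t,cv2.COLOR_BGR2HSV),(22,140,120),(33,255,255))[:,:300];print(cv2.minEnclosingCircle(np.argwhere(k)[:,::-1].astype(np.float32)))
E
```

```text
15.3 [ 411.2517815  -466.34207337  266.53325599] [-0.43319931 -0.16122534  0.07655627] 85.41359545769377
[387 248  94  21 919] [433.16974973 258.2742111 ] ((433.1538391113281, 258.26922607421875), (93.89430236816406, 9.922779083251953), 7.125016689300537)
[388 248  93  20 877] [433.31584949 257.66476625] ((433.91253662109375, 257.7295227050781), (93.25099182128906, 9.889053344726562), 6.842772960662842)
((201.93312072753906, 202.46815490722656), 15.605731010437012)
```

View pics/t20.png

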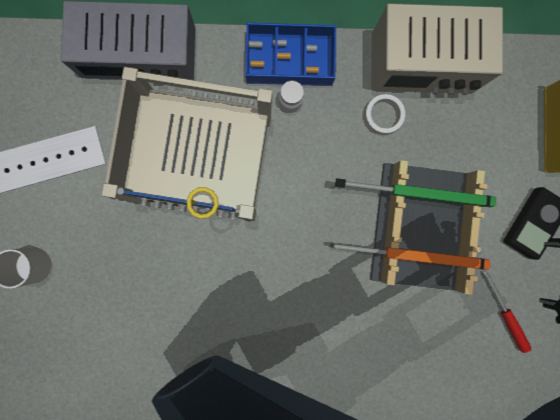

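View pics/z20.png

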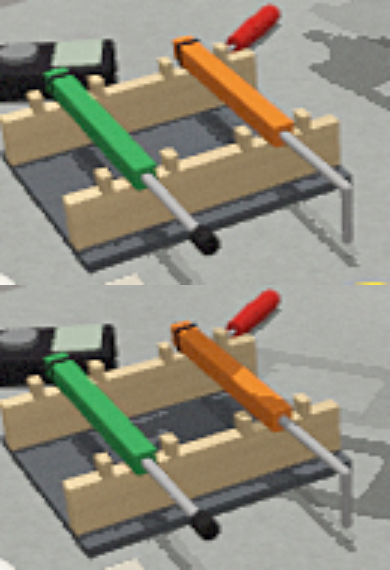

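View pics/s20.png

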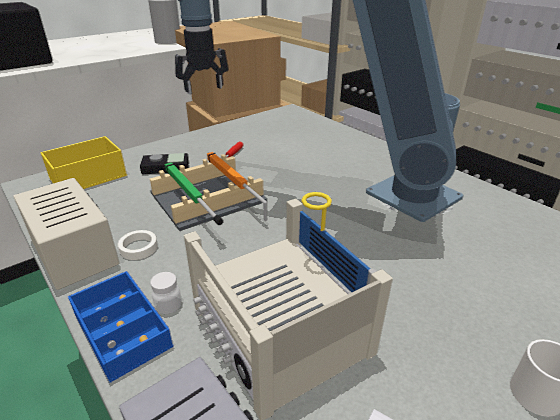

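The top view puts the orange handle within about 1 px of its starting place, at (433.3,257.7). The flap is still shut, with the ring centred at (201.9,202.5) as it was at the stop, and the gripper is clear.

```bash
python3 -c "
from workcell import *
print(finish_job())"
```

```text
the job is handed in; nothing more can be done
None
```

The flap is shut, the orange pole is back in its own bay, and the job is handed in at about 15.4 s of the 59 s allowed.

I gripped the pole at its middle, lowered the hook into the ring, and pulled the flap along its arc to the stop. Then I centred the hook, lifted it out, put the pole back on the rest, let go and backed away.

**Flap:** at the stop the force rose to about 5 N and the flap moved no further. The ring showed at top-view pixel (201.9, 202.4) then and (201.9, 202.5) after unhooking. That is 1.6 px from the shut position I predicted, within the error of the hinge estimate. Only the hook touched the flap.

**Pole:** it lies hook down, with the handle within about 1 px (1–2 mm) and 0.3° of where it started. The gripper is open and touches nothing, and wrist forces read about zero.

**Small disagreement:** the tool had drifted to about 0.9° of tilt by the return, so the pole went down roughly 0.6° off level. It looks level on both bars in the last picture. No check failed.

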